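# Light the blind bore with the inspection lamp

### The job

The blind bore in the block clamped in the tilting vice is to be inspected for burrs. Draw the lamp with the orange tail cap out of the charging cradle (it comes on by itself), turn it and hold it up in the air in line with the bore, lens towards the mouth and about 4 cm from it, so that the beam runs straight down to the bottom of the bore. The job finishes with the lamp still held there, steady; do not touch the block or the vice, leave the violet lamp in its socket and do not shift the nut jar.

Things in the scene. Friction and masses are not known exactly. Their poses are not given: they have to be found in the camera images.
- lamp_orange: loose black inspection lamp, orange tail cap and ring, 130 mm long, 110 g: round head (first 40 mm from the lens) 27 mm wide, then a square grip 24 x 24 mm. Origin at the lens centre; +z runs to the tail (z = 130 mm), the beam along -z. Starts lens down in one socket, its flats square to the cradle; grip two facing flats at z = 60 to 129 mm
- lamp_orange_lens (a point): point at the centre of the orange lamp's lens face (same as its origin)
- lamp_violet: loose lamp of the same shape and size with a violet tail cap and ring; stays in the other socket
- cradle: fixed black charging cradle, 104 x 168 mm, 63 mm high. Origin under its centre on the bench, +x to its rear, +y to its left. Its two round sockets at y = +38 and -38 mm (either may hold the orange lamp) lean back: axis tilted 0.2 rad from vertical towards +x. Each is 29 mm wide, 44 mm deep; the lamps stand on the floors, 86 mm of each standing out
- socket_left (a point): centre of the mouth of the socket on the cradle's +y side; axes as the cradle's
- socket_right (a point): centre of the mouth of the socket on the cradle's -y side; axes as the cradle's
- vice: fixed steel-blue tilting machine vice bolted to the bench, base 158 x 92 mm. Origin under its centre on the bench; its front is -x; the bed tilts about a level axis along its y, 52 mm above the bench
- vice_bed (a joint): tilt of the vice bed in rad: 0 = bore upright, growing as the bore's mouth leans towards the vice's front (-x); it is locked and is not to be moved
- bore (a point): centre of the mouth of the blind bore in the top face of the aluminium block (44 x 48 x 62 mm) in the vice; bore 24.5 mm wide, 46 mm deep. Its +z is the axis of the bore, pointing out of the mouth; y is along the tilt axis. The mouth is about 0.1 m above the bench
- nut_jar: loose glass jar of nuts with a red lid, 51 mm wide and 72 mm high, standing between the cradle and the vice; origin under its centre; stays where it is

How it is judged (in metres and radians):
On the way:
1. the orange lamp is drawn clear out of its socket, held between the fingers (z of lamp_orange_lens in the frame of cradle above 0.075 m and contact force between the fingers and lamp_orange above 1 N and contact force between lamp_orange and cradle below 0.3 N), for 0.1 s.
At the end, for the whole second after the job is handed in: Orange lamp held still in the fingers, carried by nothing else; lens 15 to 80 mm out from the bore's mouth and within 12 mm of its axis in x and y, lamp within 0.16 rad of that axis, 90 mm or more above the bench. Violet lamp within 12 mm of its start; nut jar upright, within 20 mm (x of lamp_orange_lens in the frame of bore between -0.012 and 0.012 m and y of lamp_orange_lens in the frame of bore between -0.012 and 0.012 m and z of lamp_orange_lens in the frame of bore between 0.015 and 0.08 m and angle between the z axis of lamp_orange and the z axis of bore, either way round below 0.16 rad and contact force between the fingers and lamp_orange above 1 N and contact force between lamp_orange and cradle below 0.3 N and contact force between lamp_orange and vice below 0.3 N and contact force between lamp_orange and nut_jar below 0.3 N and contact force between lamp_orange and lamp_violet below 0.3 N and height (world z) of lamp_orange above 0.09 m and linear speed of lamp_orange below 0.02 m/s and angular speed of lamp_orange below 0.15 rad/s and distance of lamp_violet from where it was at the start of the episode below 0.012 m and distance of nut_jar from where it was at the start of the episode below 0.02 m and angle between nut_jar's own z axis and vertical below 0.2 rad); the arm keeps its last pose, push and grip.
It fails at once if the lamp, the fingers or the arm touch the vice or the block (contact force between any of lamp_orange, the fingers, the arm and vice above 1 N).
It fails at once if the violet lamp is pulled out of its socket or shifted (distance of lamp_violet from where it was at the start of the episode above 0.02 m).
It fails at once if the nut jar is pushed away or knocked over (distance of nut_jar from where it was at the start of the episode above 0.02 m or angle between nut_jar's own z axis and vertical above 0.35 rad).
It also fails if it takes over 38 s, if anything falls off the work surface, if the arm or the gripper's body presses on something with over 40 N, if the wrist force passes 120 N, or if a joint passes its speed limit or range.

### The arm

A 6-joint arm with a two-finger parallel gripper is mounted at the origin on a cart in front of the work surface, level with it; the furniture and walls round the work are solid. World frame = base frame: x ahead of the robot, y to its left, z up, the work surface at z = 0. Lengths are in mm, angles in rad, forces in N, time in s.
With the tool pointing down it reaches from about 250 to 775 mm from the base axis. Payload 4 kg.
Tool frame: the origin (TCP) lies on the centre line of the jaws, within the pads' length; the fingertips stand 19 mm ahead of it and the grasp point (between the pads) is the TCP; z points along the fingers, y is the direction in which the jaws open and shut (so a half turn about z gives the same grasp; the last joint's range is limited). The gripper opens to 94 mm and grips with 3 to 60 N. Pads are 16 mm wide; open, the fingers measure 119 mm over their backs; the gripper's body (75 mm by 177 mm) begins 78 mm behind the grasp point.
Start: joints at [1.085, 0.087, 1.371, -0, 1.684, -0.103], TCP at [205.447, 510.209, 189.306] pointing down, gripper open.
Joint ranges: [-3.1, 3.1], [-0.76, 2.03], [0.27, 2.55], [-1.08, 4.22], [0.17, 2.65], [-2.57, 2.57]. Speed limits (rad/s): [2.79, 2.79, 3.14, 3.14, 3.14, 3.14].

### API

Orientations are given as a unit quaternion [x, y, z, w].
In Python, from plant import sense, read_camera, camera_params, finish_job gives the robot as it stands.
- The arm moves only by the shell command python3 -m jog 'ROWS' [OPENING] [FORCE]. ROWS is JSON, a list of rows, each a list of 2 entries, a list of its own where there are three numbers: the shift along the world's x, y, z as a fraction of full scale, then the turn, a rotation vector about the world's x, y, z as a fraction of full scale. A call has 1 to 20 rows; each row is the pose to reach, as a shift and turn from the pose commanded when the call began; what a row does not reach only later rows make up. Full scale, the value 1, is 0.6 m for a shift and 30 degrees for a turn. A row lasts 1/10 s, in which the tool goes at most 50 mm and 8.59 degrees, less where a joint would pass 70% of its speed; a pose out of reach is approached as far as the arm can. A call with a number of a shift or a turn outside -1 to 1 is refused whole. A call with a gripper value outside its range is refused whole. OPENING is the opening, from 0 (shut) to 1 (fully open), set as the call begins (- or left out, the last holds). The fingers move at their own pace and stop on an object; FORCE is the grip in N (left out, the last holds). Time passes only in rows, so rows that repeat a pose let the fingers close. It gives the time, the measured TCP pose, the force and the opening at its end, in the units of the state.
- sense(): the state, without advancing time (a new reading comes with each control period).
- read_camera(name): name is "scene" or "top"; returns the picture (420x560x3 uint8, blue, green, red); there is no depth.
- camera_params(name): a dict with "fx", "fy", "cx", "cy" (pixels), "T" (4x4, takes a point from camera to world coordinates). Camera axes: x right, y down, z forward; pixel columns grow to the right and rows downward; lengths in mm; the calibration is good to about 2 mm. A picture is of the moment at which its call begins. camera_params takes no time and is no camera call.
- finish_job(): hands the job in, once; it reports no verdict.
The state is a dict: "clock": time; "qpos": joint angles; "qd": joint speeds; "tau": joint torques, N m; "tcp_pos": TCP position; "tcp_rot": TCP orientation; "contact_force": force on the tool from outside, world axes, zero at the start; "torque": the same for the moment, N m; "width": finger opening in mm.
Only numpy, scipy, OpenCV 4.12 (cv2) and the standard library are available. Lean on these libraries where they do the work, as an engineer would, in place of code of your own. Each camera call takes 0.05 s, during which the arm holds its last target. There are 200 camera calls.

## Working session

There is one attempt and no reset: what is moved stays moved. The work goes in short steps, Python scripts to look and compute and a shell command to move; the robot and the scene stay as the last step left them, time stands still between calls to the robot, and variables do not carry over. Pictures are saved under pics/ and viewed, about 8 in all and at most 12, crops included, and the job is handed in when it is done.

```bash
mkdir -p pics; python3 - <<'E'
from plant import *
import cv2,numpy as np
for n in("scene","top"):
    cv2.imwrite(f"pics/{n}0.png",cv2.resize(read_camera(n),None,fx=1.4,fy=1.4,interpolation=cv2.INTER_CUBIC))
    p=camera_params(n);print(n,p["fx"],p["fy"],p["cx"],p["cy"]);print(np.round(p["T"],3))
s=sense();print(s["clock"],s["tcp_pos"],s["tcp_rot"],s["width"])
E
```

```text
scene 484.25726895449975 484.25726895449975 282.2229011459893 209.36098997988188
[[ 6.21000e-01 -4.97000e-01  6.06000e-01 -1.96110e+01]
 [-7.84000e-01 -3.79000e-01  4.92000e-01 -4.53385e+02]
 [-1.50000e-02 -7.81000e-01 -6.25000e-01  6.67841e+02]
 [ 0.00000e+00  0.00000e+00  0.00000e+00  1.00000e+00]]
top 439.97347613708615 439.97347613708615 278.2966731414437 209.62502445580617
[[-7.000000e-03 -9.890000e-01  1.480000e-01  3.943500e+02]
 [-1.000000e+00  8.000000e-03  7.000000e-03 -1.519100e+01]
 [-8.000000e-03 -1.480000e-01 -9.890000e-01  1.125676e+03]
 [ 0.000000e+00  0.000000e+00  0.000000e+00  1.000000e+00]]
0.1 [205.2057326  509.72137131 188.22471531] [ 1.90224871e-01  9.81740048e-01 -9.48955965e-04 -2.76408692e-04] 93.94354575307587
```

View pics/scene0.png

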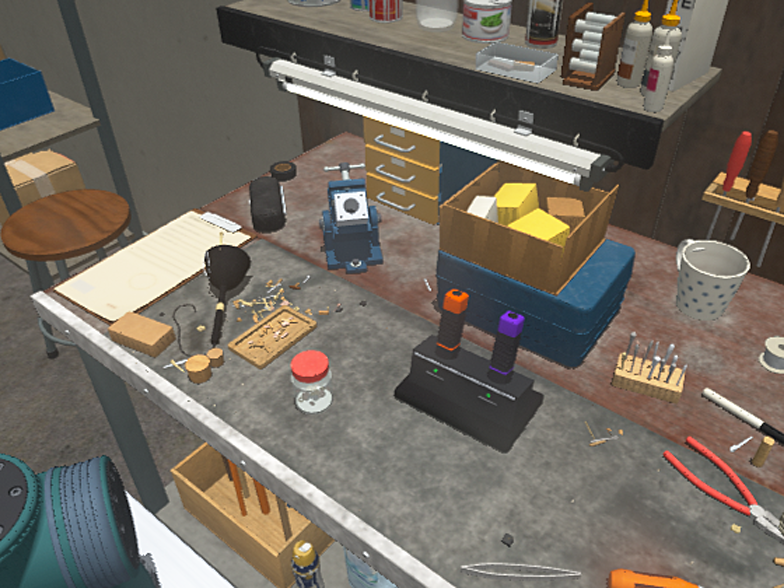

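View pics/top0.png

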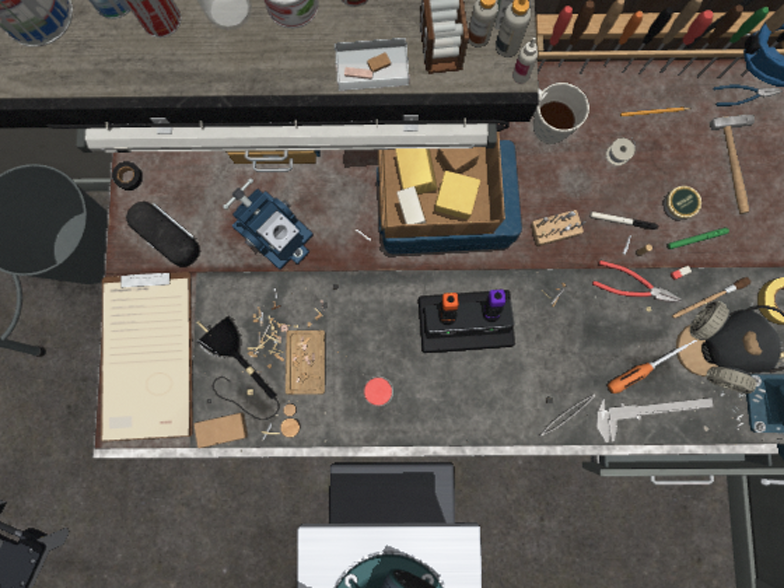

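Orange lamp is in the left (+y) socket (top view, about (450,303) in the zoomed picture) and violet is at (497,300). The red jar lid is at (378,391), and the vice block's bright top face with the bore is at (280,232). In the scene view the block is at (351,207), with the bore facing the robot side. Next I'll crop these for detail.

```bash
python3 - <<'E'
from plant import *
import cv2,numpy as np
a=read_camera("scene");b=read_camera("top");cv2.imwrite("pics/a.png",a);cv2.imwrite("pics/b.png",b)
R=lambda i,x,y,w,h:cv2.resize(i[y:y+h,x:x+w],(400,300),interpolation=cv2.INTER_CUBIC)
m=np.vstack([np.hstack([R(a,220,115,64,48),R(b,165,140,64,48)]),np.hstack([R(a,280,195,120,90),R(b,290,195,90,67)])])
cv2.imwrite("pics/m.png",m)
E
```

```text
(no output)
```

View pics/m.png

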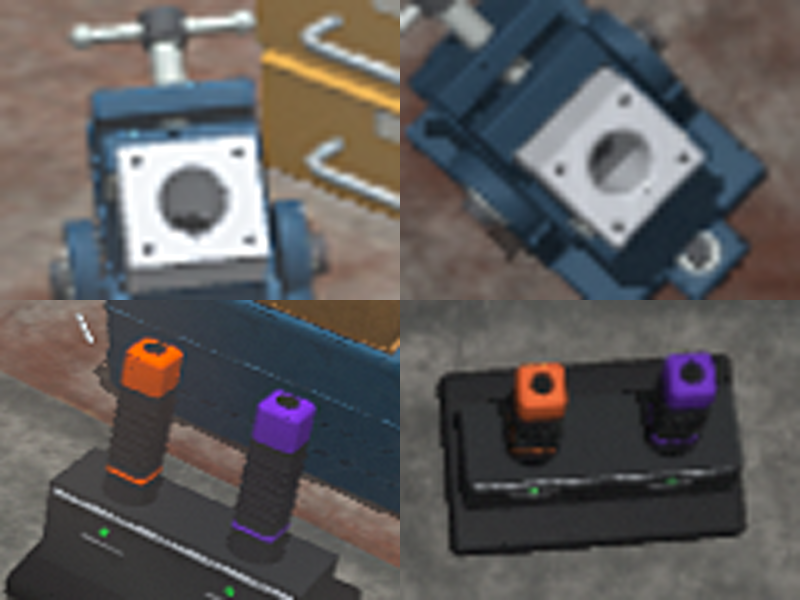

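Top left crop (scene view): bore at about (193,200), with four screw holes round it at (137,161), (238,153), (250,240) and (148,249). Top right crop (top view): holes at (225,100), (284,158), (218,227) and (160,170). Each lamp tail has a dark centre dot that I can triangulate.

```bash
cat > h.py <<'E'
import cv2,numpy as np
from plant import camera_params
C={n:camera_params(n) for n in("scene","top")}
def K(c): return np.array([[c["fx"],0,c["cx"]],[0,c["fy"],c["cy"]],[0,0,1]])
P={n:K(c)@np.linalg.inv(np.array(c["T"]))[:3] for n,c in C.items()}
def tri(u,v):
    X=cv2.triangulatePoints(P["scene"],P["top"],np.array(u,float).reshape(2,1),np.array(v,float).reshape(2,1))[:,0];X=X[:3]/X[3]
    e=[np.linalg.norm((lambda q:q[:2]/q[2])(P[n]@np.r_[X,1])-w) for n,w in(("scene",u),("top",v))]
    return X,e
def dark(img,p,r,full=255):
    "darkness-weighted centroid about p"
    g=img.max(2).astype(float);p=np.array(p,float)
    yy,xx=np.mgrid[:g.shape[0],:g.shape[1]]
    for _ in range(6):
        w=np.hypot(xx-p[0],yy-p[1])<=r
        t=np.percentile(g[w],70);k=np.clip(t-g,0,None)*w
        p=np.array([(k*xx).sum(),(k*yy).sum()])/k.sum()
    return p
E
python3 - <<'E'
from h import *
a=cv2.imread("pics/a.png");b=cv2.imread("pics/b.png");np.set_printoptions(precision=2,suppress=True)
S=[(137,161),(238,153),(250,240),(148,249)];T=[(160,170),(225,100),(284,158),(218,227)]
H=[]
for s,t in zip(S,T):
    u=dark(a,np.array(s)/6.25-.42+[220,115],2.2);v=dark(b,np.array(t)/6.25-.42+[165,140],2.2)
    X,e=tri(u,v);H.append(X);print("hole",u,v,X,e)
H=np.array(H);c=H.mean(0);U,s,V=np.linalg.svd(H-c);n=V[2]*np.sign(V[2,2])
print("bore c",c,"n",n,"tilt",np.arccos(n[2]),"az",np.arctan2(n[1],n[0]),"sides",[np.linalg.norm(H[i]-H[i-1]) for i in range(4)],"res",s)
bx,e=tri(np.array((193,200))/6.25-.42+[220,115],np.array((219,161))/6.25-.42+[165,140]);print("bore direct",bx,e)
L=[]
for nme,s,t in(("or",(155,48),(142,83)),("vi",(288,102),(291,72))):
    u=dark(a,np.array(s)/3.333-.35+[280,195],3);v=dark(b,np.array(t)/[4.444,4.478]-.38+[290,195],3)
    X,e=tri(u,v);L.append(X);print(nme,u,v,X,e)
d=L[0]-L[1];print("sep",np.linalg.norm(d),"cradle yaw",np.arctan2(-d[0],d[1]))
for m,nme in((cv2.inRange(cv2.cvtColor(b,cv2.COLOR_BGR2HSV),(0,130,120),(6,255,255))|cv2.inRange(cv2.cvtColor(b,cv2.COLOR_BGR2HSV),(174,130,120),(180,255,255)),"lid"),):
    m[:, :230]=0;m[:,310:]=0;m[:250]=0;m[310:]=0
    M=cv2.moments(m,True);u=[M["m10"]/M["m00"],M["m01"]/M["m00"]]
    r=np.array(C["top"]["T"])[:3,:3]@np.linalg.inv(K(C["top"]))@np.r_[u,1];o=np.array(C["top"]["T"])[:3,3]
    print(nme,u,M["m00"],o+r*(72-o[2])/r[2])
E
```

```text
hole [241.35 140.36] [190.06 166.61] [647.58 198.98 121.09] [np.float64(0.5726899389808132), np.float64(0.650114109650728)]
hole [257.61 138.99] [200.51 155.45] [674.6  175.07 120.31] [np.float64(0.5502436936567913), np.float64(0.6247997907296721)]
hole [259.46 152.85] [210.01 164.81] [656.77 155.57 100.64] [np.float64(0.5727624005783749), np.float64(0.6351047260912716)]
hole [243.24 154.44] [199.65 176.05] [629.66 179.49 101.01] [np.float64(0.41164222353451924), np.float64(0.45647207471043705)]
bore c [652.15 177.28 110.76] n [-0.39 -0.46  0.8 ] tilt 0.6448326122257487 az -2.273293539018028 sides [np.float64(33.22542372942257), np.float64(36.08256918999021), np.float64(32.94172720780547), np.float64(36.160699556180276)] res [36.12 33.08  0.15]
bore direct [653.51 178.58 109.75] [np.float64(0.4874206352597347), np.float64(0.547381444994591)]
or [326.32 208.53] [321.47 213.32] [ 530.85 -104.54  149.81] [np.float64(0.39498143114854817), np.float64(0.36586659607578237)]
vi [366.14 224.69] [355.13 210.8 ] [ 536.04 -180.03  149.09] [np.float64(0.428222542741802), np.float64(0.3812453605028254)]
sep 75.67132744686957 cradle yaw 0.06859576166889714
lid [269.5496453900709, 279.11347517730496] 282.0 [386.16  13.82  72.  ]
```

```bash
cat > plan.py <<'E'
from h import *
from scipy.spatial.transform import Rotation as Ro
from plant import sense
np.set_printoptions(precision=4,suppress=True)
psi=.0686; zl=np.array([np.sin(.2)*np.cos(psi),np.sin(.2)*np.sin(psi),np.cos(.2)])
yc=np.array([-np.sin(psi),np.cos(psi),0]); tail=np.array([530.85,-104.54,149.8])
az=.857;t=.643; n=np.array([-np.sin(t)*np.cos(az),-np.sin(t)*np.sin(az),np.cos(t)]); bore=np.array([652.5,177.6,110.5])
def Rg(s): y=s*yc; z=-zl; return Ro.from_matrix(np.c_[np.cross(y,z),y,z])
ax=np.cross(zl,n); Rt=Ro.from_rotvec(ax/np.linalg.norm(ax)*np.arccos(zl@n))
g=tail-33*zl
def rel(pos,R):
    s=sense(); r=(R*Ro.from_quat(s["tcp_rot"]).inv()).as_rotvec()
    print("shift",(pos-s["tcp_pos"])/600,"turn",r/np.radians(30),"|mm|",np.linalg.norm(pos-s["tcp_pos"]),"deg",np.degrees(np.linalg.norm(r)))
E
python3 - <<'E'
from plan import *
s=sense();print(Ro.from_quat(s["tcp_rot"]).as_matrix(),s["qpos"])
for k in(1,-1): rel(g+100*zl,Rg(k))
print("n",n,"grasp",g,"final tcp",bore+(40+97)*n,"Rt",Rt.as_rotvec()/np.radians(30))
print("box corner",tri(np.array((441,203))/1.4,np.array((380,236))/1.4))
E
```

```text
[[-0.9276  0.3735 -0.0006]
 [ 0.3735  0.9276 -0.0012]
 [ 0.0001 -0.0014 -1.    ]] [ 1.0849  0.0877  1.3716 -0.      1.6836 -0.1031]
shift [ 0.5648 -1.0225  0.0448] turn [0.0628 0.3798 0.8589] |mm| 701.3764945263703 deg 28.238101362263368
shift [ 0.5648 -1.0225  0.0448] turn [-0.521   0.0789 -5.115 ] |mm| 701.3764945263703 deg 154.2610909998006
n [-0.3926 -0.4532  0.8003] grasp [ 524.3093 -104.9894  117.4578] final tcp [598.719  115.508  220.1412] Rt [ 0.9679 -1.1556 -0.1797]
box corner (array([630.6473,  -0.3139, 188.7231]), [np.float64(3.2880242979771364), np.float64(3.503899378425281)])
```

```bash
python3 -m jog '[[[0.1,-0.1,0.08],[0.02,0.08,0.2]],[[0.15,-0.2,0.1],[0.04,0.2,0.4]],[[0.2,-0.3,0.1],[0.06,0.3,0.6]],[[0.3,-0.5,0.1],[0.063,0.38,0.859]],[[0.4,-0.7,0.1],[0.063,0.38,0.859]],[[0.56,-1,0.05],[0.063,0.38,0.859]],[[0.56,-1,0.05],[0.063,0.38,0.859]],[[0.56,-1,0.05],[0.063,0.38,0.859]],[[0.56,-1,0.05],[0.063,0.38,0.859]],[[0.56,-1,0.05],[0.063,0.38,0.859]],[[0.56,-1,0.05],[0.063,0.38,0.859]],[[0.56,-1,0.05],[0.063,0.38,0.859]],[[0.56,-1,0.05],[0.063,0.38,0.859]],[[0.56,-1,0.05],[0.063,0.38,0.859]],[[0.56,-1,0.05],[0.063,0.38,0.859]],[[0.56,-1,0.05],[0.063,0.38,0.859]],[[0.56,-1,0.05],[0.063,0.38,0.859]],[[0.56,-1,0.05],[0.063,0.38,0.859]]]' 0.55 20
python3 - <<'E'
from plan import *
rel(g+100*zl,Rg(1));rel(g,Rg(1));print(sense()["qpos"])
E
```

```text
clock: 2.0
tcp_pos: [541.2, -88.4, 219.9]
tcp_rot: [-0.035, 0.994, -0.003, -0.099]
contact_force: [-0.3, -0.9, 0.0]
width: 51.6
shift [ 0.0049 -0.0254 -0.0074] turn [-0.0031  0.0014 -0.0033] |mm| 16.15788499305318 deg 0.1416232425008815
shift [-0.0281 -0.0277 -0.1708] turn [-0.0031  0.0014 -0.0033] |mm| 105.16930871478831 deg 0.1416232425008815
[-0.2273  0.2405  1.1494 -0.0607  1.9421 -1.8852]
```

```bash
python3 -m jog '[[[0.005,-0.0255,-0.0075],[0,0,0]],[[0.005,-0.0255,-0.0075],[0,0,0]],[[-0.005,-0.0262,-0.057],[0,0,0]],[[-0.015,-0.027,-0.106],[0,0,0]],[[-0.022,-0.0275,-0.14],[0,0,0]],[[-0.028,-0.0277,-0.171],[0,0,0]],[[-0.028,-0.0277,-0.171],[0,0,0]],[[-0.028,-0.0277,-0.171],[0,0,0]]]'
python3 - <<'E'
from plan import *
from plant import read_camera
rel(g,Rg(1))
a=read_camera("scene");b=read_camera("top")
R=lambda i,x,y,w,h:cv2.resize(i[y:y+h,x:x+w],(400,400),interpolation=cv2.INTER_CUBIC)
cv2.imwrite("pics/g1.png",np.hstack([R(a,270,150,140,140),R(b,265,140,120,120)]))
E
```

```text
clock: 2.8
tcp_pos: [524.6, -106.4, 117.0]
tcp_rot: [-0.034, 0.994, -0.003, -0.1]
contact_force: [0.1, -0.1, 0.3]
width: 52.0
shift [-0.0005  0.0023  0.0008] turn [-0.003  -0.0006  0.0005] |mm| 1.4727286241603832 deg 0.09215843234451504
```

View pics/g1.png

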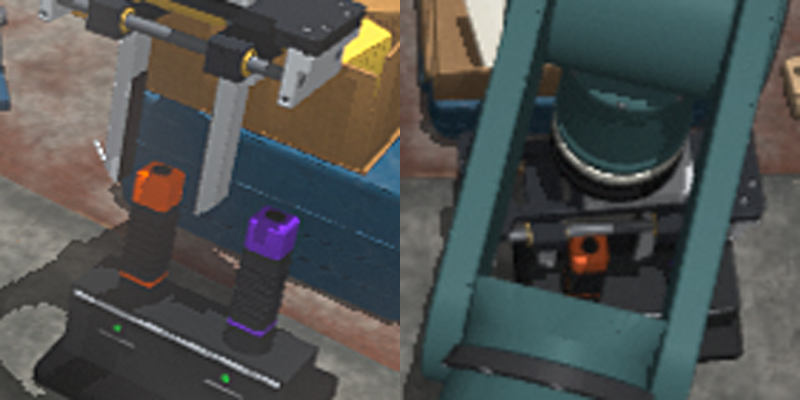

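The fingers straddle the orange cap, but their tips (scene crop (118,180) and (207,212)) look higher or further back than I planned. I'll check by projecting the expected tip positions.

```bash
python3 - <<'E'
from plan import *
s=sense();p=np.array(s["tcp_pos"]);R=Ro.from_quat(s["tcp_rot"]).as_matrix();print(s["width"])
def pr(n,X): q=P[n]@np.r_[X,1]; return q[:2]/q[2]
for nm,X in(("tcp",p),("tipmid",p+19*R[:,2]),("tip+y",p+19*R[:,2]+30*R[:,1]),("tip-y",p+19*R[:,2]-30*R[:,1]),("body",p-78*R[:,2]),("mouth",tail-86*zl),("tail",tail)):
    print(nm,X,(pr("scene",X)-[270,150])*400/140,(pr("top",X)-[265,140])*400/120)
E
```

```text
51.70326508331898
tcp [ 525.6073 -106.5955  118.2216] [157.7503 213.042 ] [186.3937 259.0372]
tipmid [ 521.888  -106.8383   99.5908] [153.4325 239.2799] [184.5258 267.7076]
tip+y [519.8371 -76.9085  99.6103] [112.1407 221.7019] [142.0695 270.9412]
tip-y [ 523.9389 -136.7681   99.5714] [196.0482 257.4215] [226.9719 264.4747]
body [ 540.8759 -105.599   194.7061] [176.5162  99.0084] [194.8048 219.9945]
mouth [ 513.8046 -105.7112   65.5143] [142.5532 285.8903] [179.1448 284.5835]
tail [ 530.85 -104.54  149.8 ] [162.013  167.0707] [187.2991 245.2078]
```

```bash
python3 - <<'E'
from plant import read_camera
import cv2
a=read_camera("scene");i=a[185:260,290:365]
i=cv2.convertScaleAbs(cv2.resize(i,(600,600),interpolation=cv2.INTER_CUBIC),alpha=1.8,beta=10)
cv2.imwrite("pics/g2.png",i)
E
```

```text
(no output)
```

View pics/g2.png

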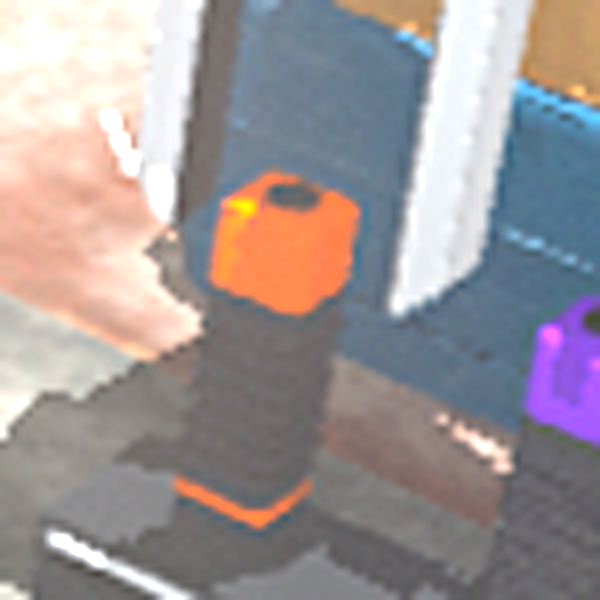

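In scene pixels the right tip is at about (339,224), against an expected (338.6,240), so it sits 15 px high. I'll look at the top view closely before closing.

```bash
python3 - <<'E'
from plant import read_camera
import cv2
a=read_camera("top");i=a[195:240,295:355]
i=cv2.convertScaleAbs(cv2.resize(i,(800,600),interpolation=cv2.INTER_CUBIC),alpha=2,beta=15)
cv2.imwrite("pics/g3.png",i)
E
```

```text
(no output)
```

View pics/g3.png

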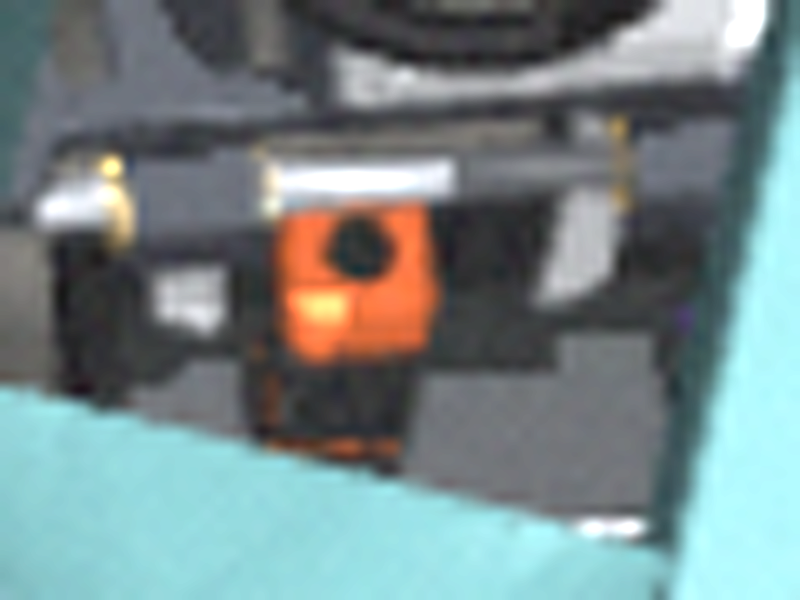

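```bash
python3 - <<'E'
from plan import *
print(tri((339.4,224.2),(335.3,217.6)));print(tri((313,214.5),(311.5,219.5)))
s=sense();p=np.array(s["tcp_pos"]);R=Ro.from_quat(s["tcp_rot"]).as_matrix()
for y in(-26,26):
  for x in(8,-8): print(y,x,p+19*R[:,2]+y*R[:,1]+x*R[:,0])
print(s["qpos"])
E
```

```text
(array([ 522.8226, -137.0327,  136.7901]), [np.float64(0.26552479289593367), np.float64(0.23971794715214553)])
(array([519.8508, -83.9102, 133.3543]), [np.float64(0.09637066576940775), np.float64(0.08957922101143492)])
-26 8 [ 515.9047 -133.3237  101.1517]
-26 -8 [ 531.5578 -132.2491   98.017 ]
26 8 [512.3493 -81.4454 101.1824]
26 -8 [528.0024 -80.3708  98.0478]
[-0.2625  0.2378  1.3537 -0.064   1.7367 -1.9064]
```

By triangulation the visible fingertips are at z≈135 mm, but the reported pose puts them at about 100. Going 18 mm further down along the lamp gives a safe grip either way. I'll do that, watch the force, then close.

```bash
python3 -m jog '[[[-0.002,0.001,-0.01],[0,0,0]],[[-0.004,0.001,-0.02],[0,0,0]],[[-0.006,0.001,-0.0295],[0,0,0]],[[-0.006,0.001,-0.0295],[0,0,0]]]'; python3 -m jog '[[[0,0,0],[0,0,0]],[[0,0,0],[0,0,0]],[[0,0,0],[0,0,0]],[[0,0,0],[0,0,0]],[[0,0,0],[0,0,0]],[[0,0,0],[0,0,0]],[[0,0,0],[0,0,0]],[[0,0,0],[0,0,0]]]' 0 25
```

```text
clock: 3.4
tcp_pos: [520.0, -105.6, 97.5]
tcp_rot: [-0.034, 0.994, -0.002, -0.101]
contact_force: [0.0, -0.2, 0.3]
width: 51.6
clock: 4.2
tcp_pos: [521.1, -105.5, 99.2]
tcp_rot: [-0.034, 0.994, -0.002, -0.1]
contact_force: [-0.8, 1.8, 2.0]
width: 24.2
```

```bash
python3 -m jog '[[[0.003,0.0002,0.015],[0,0,0]],[[0.006,0.0004,0.03],[0,0,0]],[[0.009,0.0006,0.045],[0,0,0]],[[0.012,0.0008,0.06],[0,0,0]],[[0.016,0.001,0.08],[0,0,0]],[[0.02,0.0014,0.1],[0,0,0]],[[0.026,0.0018,0.13],[0,0,0]],[[0.034,0.0023,0.165],[0,0,0]],[[0.04,0.0027,0.197],[0,0,0]],[[0.04,0.0027,0.197],[0,0,0]],[[0.04,0.0027,0.197],[0,0,0]],[[0.04,0.0027,0.197],[0,0,0]]]' - 25
python3 - <<'E'
from plan import *
from plant import read_camera
a=read_camera("scene");b=read_camera("top");cv2.imwrite("pics/a2.png",a);cv2.imwrite("pics/b2.png",b)
R=lambda i,x,y,w,h:cv2.convertScaleAbs(cv2.resize(i[y:y+h,x:x+w],(400,400),interpolation=cv2.INTER_CUBIC),alpha=1.7,beta=10)
cv2.imwrite("pics/g4.png",np.hstack([R(a,270,120,140,140),R(b,270,150,100,100)]))
s=sense();print(s["tcp_pos"],s["qpos"],s["width"])
E
```

```text
clock: 5.4
tcp_pos: [544.5, -104.1, 216.0]
tcp_rot: [-0.034, 0.994, -0.002, -0.101]
contact_force: [0.1, -0.6, -2.0]
width: 24.1
[ 544.3428 -104.0978  215.808 ] [-0.2508  0.2562  1.139  -0.0654  1.939  -1.9077] 23.78517214910698
```

View pics/g4.png

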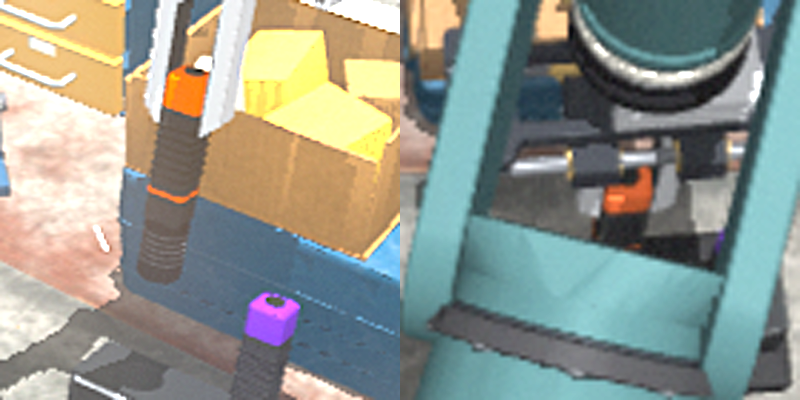

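The lamp is out and hangs firmly in the fingers (width 24), lens at scene crop (160,280). The violet lamp hasn't moved. Next I'll compare the lens pixel with the prediction and work out the standoff move.

```bash
cat >> plan.py <<'E'
L=77.5
Rf=Rt*Rg(1)
def pr(n,X): q=P[n]@np.r_[X,1]; return q[:2]/q[2]
E
python3 - <<'E'
from plan import *
s=sense();p=np.array(s["tcp_pos"]);z=Ro.from_quat(s["tcp_rot"]).as_matrix()[:,2]
print("lens",p+L*z,(pr("scene",p+L*z)-[270,120])*400/140,"tail",(pr("scene",p-52.5*z)-[270,120])*400/140,(pr("top",p-52.5*z)-[270,150])*4)
rel(bore+(100+L)*n,Rf)
E
```

```text
lens [ 528.7775 -104.9881  139.8924] [159.9863 267.6242] tail [193.8116  65.8796] [222.587  173.2324]
shift [0.0641 0.3354 0.0612] turn [ 0.9637 -1.1606 -0.1815] |mm| 208.16425544965134 deg 45.58192774929454
```

```bash
python3 -m jog '[[[0,0.03,0.05],[0,0,0]],[[0,0.08,0.06],[0.08,-0.1,0]],[[0,0.13,0.06],[0.2,-0.25,0]],[[0.01,0.18,0.061],[0.35,-0.4,-0.05]],[[0.02,0.23,0.061],[0.5,-0.6,-0.1]],[[0.04,0.28,0.061],[0.65,-0.78,-0.12]],[[0.055,0.32,0.061],[0.78,-0.95,-0.15]],[[0.064,0.3354,0.061],[0.82,-0.99,-0.155]],[[0.064,0.3354,0.061],[0.82,-0.99,-0.155]],[[0.064,0.3354,0.061],[0.82,-0.99,-0.155]],[[0.064,0.3354,0.061],[0.82,-0.99,-0.155]],[[0.064,0.3354,0.061],[0.82,-0.99,-0.155]]]'
python3 - <<'E'
from plan import *
rel(bore+(100+L)*n,Rf);print(sense()["qpos"])
E
```

```text
clock: 6.7
tcp_pos: [584.2, 96.6, 254.2]
tcp_rot: [-0.013, 0.965, 0.202, 0.166]
contact_force: [-0.1, -0.0, -1.2]
width: 23.5
shift [-0.0023  0.0009 -0.0028] turn [ 0.1458 -0.1662 -0.0232] |mm| 2.2072347559207643 deg 6.669076422352815
[-0.2223 -0.0923  1.5206  0.4732  1.4752 -1.8086]
```

```bash
python3 -m jog '[[[-0.001,0,-0.002],[0.07,-0.08,-0.01]],[[-0.002,0.001,-0.003],[0.146,-0.166,-0.023]],[[-0.002,0.001,-0.003],[0.146,-0.166,-0.023]],[[-0.002,0.001,-0.003],[0.146,-0.166,-0.023]],[[-0.002,0.001,-0.003],[0.146,-0.166,-0.023]]]'
python3 - <<'E'
from plan import *
from plant import read_camera
rel(bore+(100+L)*n,Rf)
a=read_camera("scene");b=read_camera("top");cv2.imwrite("pics/a3.png",a);cv2.imwrite("pics/b3.png",b)
R=lambda i,x,y,w,h:cv2.convertScaleAbs(cv2.resize(i[y:y+h,x:x+w],(400,400),interpolation=cv2.INTER_CUBIC),alpha=1.5,beta=10)
cv2.imwrite("pics/g5.png",np.hstack([R(a,215,75,100,100),R(b,165,130,100,100)]))
s=sense();p=np.array(s["tcp_pos"]);z=Ro.from_quat(s["tcp_rot"]).as_matrix()[:,2]
for k in(L,L-40,-52.5): print(k,(pr("scene",p+k*z)-[215,75])*4,(pr("top",p+k*z)-[165,130])*4)
print("bore",(pr("scene",bore)-[215,75])*4,(pr("top",bore)-[165,130])*4)
E
```

```text
clock: 7.2
tcp_pos: [582.9, 97.6, 252.9]
tcp_rot: [-0.01, 0.949, 0.237, 0.209]
contact_force: [-0.1, -0.2, -1.6]
width: 24.1
shift [-0.0001 -0.0007 -0.0005] turn [-0.      0.0009 -0.0008] |mm| 0.5143608957459757 deg 0.03584613780325238
77.5 [150.3186 209.0772] [191.6601 177.4766]
37.5 [153.7234 174.1327] [216.3126 192.5435]
-52.5 [162.5164  83.8844] [279.0361 230.878 ]
bore [143.8256 286.2496] [138.3112 144.2411]
```

View pics/g5.png

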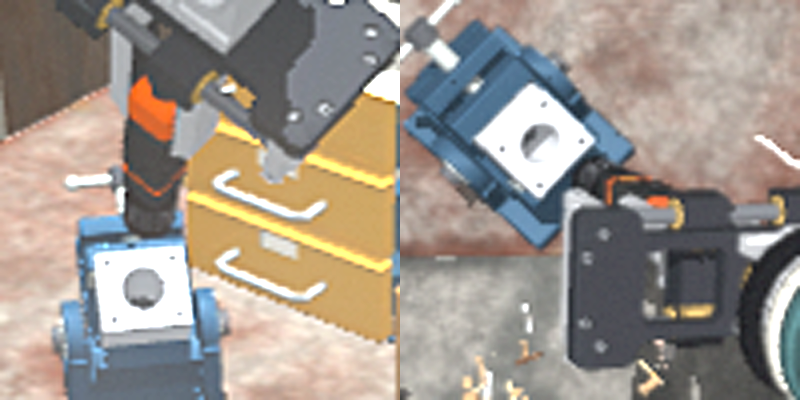

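Scene crop: the head is centred at x≈153 against a predicted 151. Top crop: the lens end is at about (188,172) against a predicted (192,177). Both are within about 1 px, so I'm closing in along the axis to 45 mm.

```bash
python3 -m jog '[[[0.006,0.007,-0.0125],[0,0,0]],[[0.012,0.0135,-0.025],[0,0,0]],[[0.018,0.0205,-0.037],[0,0,0]],[[0.024,0.0275,-0.049],[0,0,0]],[[0.03,0.0345,-0.061],[0,0,0]],[[0.036,0.041,-0.074],[0,0,0]],[[0.036,0.041,-0.074],[0,0,0]],[[0.036,0.041,-0.074],[0,0,0]],[[0.036,0.041,-0.074],[0,0,0]],[[0.036,0.041,-0.074],[0,0,0]],[[0.036,0.041,-0.074],[0,0,0]]]'
python3 - <<'E'
from plan import *
from plant import read_camera
rel(bore+(45+L)*n,Rf)
a=read_camera("scene");b=read_camera("top")
R=lambda i,x,y,w,h:cv2.convertScaleAbs(cv2.resize(i[y:y+h,x:x+w],(400,480),interpolation=cv2.INTER_CUBIC),alpha=1.5,beta=10)
cv2.imwrite("pics/g6.png",np.hstack([R(a,225,105,50,60),R(b,180,140,50,60)]))
s=sense();p=np.array(s["tcp_pos"]);z=Ro.from_quat(s["tcp_rot"]).as_matrix()[:,2]
for k in(L,L-40): print(k,(pr("scene",p+k*z)-[225,105])*8,(pr("top",p+k*z)-[180,140])*8)
print("bore",(pr("scene",bore)-[225,105])*8,(pr("top",bore)-[180,140])*8)
c=Ro.from_quat(s["tcp_rot"]).as_matrix();r=13.5
for nm,o in(("scene",[225,105]),("top",[180,140])):
    q=np.array([(pr(nm,p+L*z+r*(np.cos(t)*c[:,0]+np.sin(t)*c[:,1]))-o)*8 for t in np.linspace(0,6.28,60)]);print(nm,"lens rim bbox",q.min(0),q.max(0))
E
```

```text
clock: 8.4
tcp_pos: [604.0, 122.0, 208.2]
tcp_rot: [-0.009, 0.949, 0.237, 0.21]
contact_force: [-0.1, 0.4, -0.4]
width: 23.8
shift [0.0006 0.0002 0.0006] turn [-0.0012  0.0014  0.0003] |mm| 0.5347157428017142 deg 0.055105386596169544
77.5 [212.8491 269.7609] [203.573  239.0978]
37.5 [218.9868 207.2349] [248.3863 266.5265]
bore [207.6512 332.4991] [156.6225 208.4823]
scene lens rim bbox [161.6041 222.4319] [263.9561 317.4081]
top lens rim bbox [157.7457 192.381 ] [248.916  285.5228]
```

View pics/g6.png

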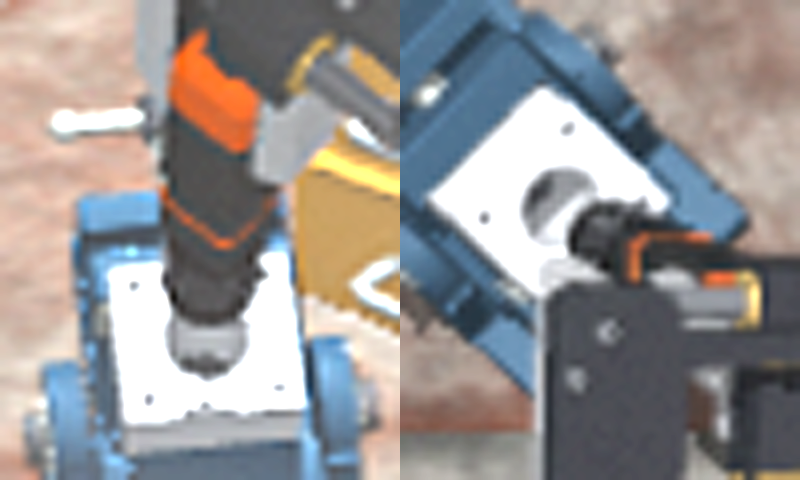

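Scene crop: the lens rim's lower edge is at y≈322 (predicted 317) and its centre at x≈210 (213). Top crop: rim left/top edges are at about (168,200) against (158,192). I'll turn that into an offset in the bore frame as a last check, and confirm the jar and violet lamp haven't moved.

```bash
python3 - <<'E'
from plan import *
from plant import read_camera
lens,e=tri(np.array((210,274.8))/8+[225,105],np.array((213.6,247))/8+[180,140])
d=lens-bore;y=np.array([-np.sin(az),np.cos(az),0]);x=np.cross(y,n)
print("bore-frame lens",d@x,d@y,d@n,e)
a=read_camera("scene");a0=cv2.imread("pics/a.png")
for nm,lo,hi,sl in(("violet",(120,100,80),(145,255,255),np.s_[200:300,330:400]),("lid",(172,130,100),(180,255,255),np.s_[230:300,190:250])):
    for i in(a0,a):
        M=cv2.moments(cv2.inRange(cv2.cvtColor(i[sl],cv2.COLOR_BGR2HSV),lo,hi),True);print(nm,M["m00"],M["m10"]/M["m00"],M["m01"]/M["m00"])
s=sense();print(s["clock"],s["width"],s["contact_force"],np.abs(s["qd"]).max())
E
```

```text
bore-frame lens -3.1509889653960776 1.034048233939739 47.82053706938376 [np.float64(0.2848583734820126), np.float64(0.3178156225400208)]
violet 290.0 33.83448275862069 34.58620689655172
violet 291.0 33.84879725085911 34.72164948453608Traceback (most recent call last):
  File "<stdin>", line 9, in <module>
ZeroDivisionError: float division by zero
```

```bash
python3 - <<'E'
from plant import *
import cv2,numpy as np
a0=cv2.imread("pics/a.png");a=read_camera("scene")
print("jar region diff",np.abs(a0[245:300,200:245].astype(int)-a[245:300,200:245]).mean())
s=sense();print(s["clock"],s["width"],s["contact_force"],np.abs(s["qd"]).max())
print(finish_job())
E
```

```text
jar region diff 21.556363636363635
8.6 24.002034237333703 [ 0.44990904  0.12815585 -2.52315483] 0.0026571634740968205
the job is handed in; nothing more can be done
None
```

The jar region changed between the two pictures (mean difference 21). It could be the arm's shadow, so I'll look.

```bash
python3 - <<'E'
import cv2,numpy as np
from plant import read_camera
a0=cv2.imread("pics/a.png")
try: a=read_camera("scene")
except Exception as e: print(e); a=cv2.imread("pics/a3.png")
R=lambda i:cv2.resize(i[235:305,185:255],(380,380),interpolation=cv2.INTER_CUBIC)
cv2.imwrite("pics/j.png",np.hstack([R(a0),R(a)]))
E
```

```text
the job is handed in; nothing more can be done
```

```bash
python3 - <<'E'
import cv2,numpy as np
R=lambda f:cv2.resize(cv2.imread(f)[235:305,185:255],(380,380),interpolation=cv2.INTER_CUBIC)
cv2.imwrite("pics/j.png",np.hstack([R("pics/a.png"),R("pics/a3.png")]))
E
```

```text
(no output)
```

View pics/j.png

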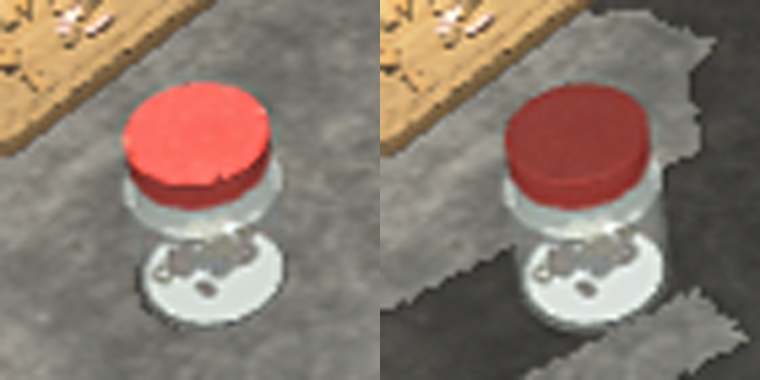

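I drew the orange lamp out of the left socket, turned it, and handed the job in at 8.6 s with the lamp held in line with the bore. `finish_job` gives no verdict, so the results below are my own measurements.

**Final checks**
- **Lens position:** measured from both cameras, it is about 48 mm out from the bore's mouth. It is 3 mm off the axis in x and 1 mm in y, against a limit of 12 mm.
- **Tilt:** the commanded direction is reached to within 0.1°. I measured the bore axis from the block's four screw holes and estimate it is good to about 0.03 rad.
- **Grip:** the fingers are closed on the lamp at 24 mm with a 25 N grip setting, and the arm is still.
- **Violet lamp:** its image moved by less than 0.2 px.
- **Vice and block:** they were never approached closer than the lens standoff, and the force readings stayed under 3 N.

**Checks that disagreed**
- **Fingertips:** before the grasp, the cameras put them about 35 mm higher along the tool axis than the stated geometry. I went 18 mm deeper so that either reading gave a sound grip. The lamp itself then appeared where the reported pose predicted, so the cause is still unexplained.
- **Nut jar:** my automatic check failed because no red was found, and the image there had changed. A side-by-side taken 1.4 s before hand-in shows only the arm's shadow over it, with the jar upright in the same place.

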